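# Chuck the bit and take up the mini drill

### The job

The mini drill stands chuck up in its holder with a bit loose between the open jaws: with the drill still in the holder, turn the chuck sleeve clockwise, seen from above, until the jaws clamp the bit tight. Then draw the drill up out of the holder, turn it over on its side so that it lies level, all of it at least 15 cm above the bench, and finish while holding it still like that, the bit tight in the chuck, ready to hand over. Do not put it down or let go, and leave the battery, spool and breadboard where they are.

Things in the scene. Friction and masses are not known exactly. Their poses are not given: they have to be found in the camera images.
- holder: Grey plastic block 80 x 80 x 55 mm (height) fixed to the bench, with an upright square socket 36 mm wide and 45 mm deep in the middle of its top. Origin: centre of its underside, on the bench; z up, x and y along its sides.
- drill_center (a point): Loose mini drill, about 0.35 kg in all, 142 mm from tail to sleeve front: black square body 34 x 34 x 100 mm, 8 mm neck, round chuck sleeve. Stands tail down on the socket floor, 10 mm above the bench, 45 mm deep in the socket, which keeps it from turning (1 mm play a side). Point: on its axis, 60 mm from the tail; z from tail to chuck (up at the start), x, y square to the body's sides.
- drill_tail (a point): Centre of the drill's tail end face; same axes as drill_center.
- sleeve_grip (a point): Middle of the knurled steel chuck sleeve, on the drill's axis, 125 mm from the tail: a cylinder 32 mm in diameter and 34 mm long (17 mm to either side of this point). The drill may be lifted and held by it. Jaw ends stand 6 mm and the bit 18 mm out of its front end (bit tip 35 mm beyond this point).
- sleeve (a joint): Turn of the sleeve about the drill's axis, 0 to 1.6 rad; grows clockwise seen from the chuck end (from above while it stands). 0 to 0.3 at the start: jaws open. Each rad moves all three jaws 3 mm inward; they meet the bit at about 1.0 and clamp it tight by about 1.2, where turning gets stiff. Friction 0.12 N m; stays where left.
- bit_center (a point): Loose steel drill bit, 7 mm diameter, 48 mm long, about 14 g, standing upright in the open chuck with its lower end on the bore's floor 112 mm from the drill's tail; 18 mm of it shows above the sleeve. This point is on its axis half-way along; z runs to its pointed end.
- bit_tip (a point): The pointed end of the bit.
- jaw0: Chuck jaw 1 of 3, steel, 5 mm wide, inside the sleeve with its end showing around the bit; moves straight in as the sleeve turns. Origin on the drill's axis 120 mm from the tail when the jaw is fully open; x points outward from the axis through the jaw.
- jaw1: Chuck jaw 2 of 3, steel, 5 mm wide, inside the sleeve with its end showing around the bit; moves straight in as the sleeve turns. Origin on the drill's axis 120 mm from the tail when the jaw is fully open; x points outward from the axis through the jaw.
- jaw2: Chuck jaw 3 of 3, steel, 5 mm wide, inside the sleeve with its end showing around the bit; moves straight in as the sleeve turns. Origin on the drill's axis 120 mm from the tail when the jaw is fully open; x points outward from the axis through the jaw.
- battery: Bystander: small block battery 17 x 26 mm, 48 mm high, standing. Origin: centre of its underside.
- spool: Bystander: solder spool 52 mm in diameter, 38 mm high, standing. Origin: centre of its underside.
- breadboard: Bystander: cream breadboard 55 x 165 x 9 mm with chips on it (14 mm high in all), lying flat. Origin: centre of its underside; long along its y.
Mind the look-alikes: they are no part of the job. Of the things that look like the part that bears drill_center, the largest one is meant.

How it is judged:
By the outcome, as a careful person would: the job done as asked, in the order asked, and still so for the second after the job is handed in, while the arm keeps its last pose, push and grip.
It also fails if it takes over 48 s, if anything falls off the work surface, if the arm or the gripper's body presses on something with over 40 N, if the wrist force passes 120 N, or if a joint passes its speed limit or range.

### The arm

A 6-joint arm with a two-finger parallel gripper is mounted at the origin on the work surface. World frame = base frame: x ahead of the robot, y to its left, z up, the work surface at z = 0. Lengths are in m, angles in rad, forces in N, time in s.
With the tool pointing down it reaches from about 0.35 to 0.775 m from the base axis. Payload 5.5 kg.
Tool frame: the origin (TCP) lies on the centre line of the jaws, within the pads' length; the fingertips stand 14 mm ahead of it and the grasp point (between the pads) lies 5 mm behind it; z points along the fingers, y is the line along which they close (so a half turn about z gives the same grasp; the last joint's range is limited). The gripper opens to 85 mm and grips with 20 to 120 N. Pads are 22 mm wide; open, the fingers measure 114 mm over their backs; the gripper's body (76 mm by 85 mm) begins 54 mm behind the grasp point. The pads swing forward as they close: fully open they stand 13 mm farther back than shut.
Start: joints at [-1.374, 0.313, 0.046, 1.304, 0, 1.431], TCP at [0.19, -0.543, 0.221] pointing down, gripper open.
Joint ranges: [-2.76, 2.76], [-0.86, 1.69], [-1.03, 1.26], [-2.2, 2.34], [-1.47, 1.5], [-3.14, 3.14]. Speed limits (rad/s): [2.57, 2.57, 3.14, 3.14, 3.14, 3.14].

### API

Orientations are given as a unit quaternion [w, x, y, z].
In Python, from plant import ctrl gives the robot as it stands. The module is installed in compiled form; this text tells all that it offers.
- The arm moves only by the tool servo_tool, never from a script. Its argument "increments" is a list that holds one entry, the list of rows, each a list of 7 numbers: the turn, a rotation vector about the tool's x, y, z in degrees, then the shift along the tool's x, y, z in cm, then the opening, from 0 (shut) to 1 (fully open). In form: [[[ax, ay, az, x, y, z, grip], ...]]. A call has 1 to 5 rows; each row is the pose to reach, as a shift and turn from the pose commanded when the call began, along the tool's axes at that moment; what a row does not reach only later rows make up. A row lasts 1/12 s, in which the tool goes at most 41.7 mm and 7.16 degrees, less where a joint would pass 70% of its speed; a pose out of reach is approached as far as the arm can. A call with a gripper value outside its range is refused whole. The fingers move at their own pace and stop on an object; the grip force is fixed at half the most. Time passes only in rows, so rows that repeat a pose let the fingers close. It gives the time, the measured TCP pose, the force, the opening and the grip force at its end, in the units of the state.
- ctrl.observe(): the state, without advancing time (a new reading comes with each control period).
- ctrl.grab_frame(name): name is "scene" or "top"; returns the picture (400x640x3 uint8, blue, green, red); there is no depth.
- ctrl.calibration(name): a dict with "fov_y" (degrees; the focal length in pixels is half the picture's height over the tangent of half this angle, whatever the lens; pixels are square), "cx", "cy" (the principal point, pixels), "k1" (the pictures are not rectified: a ray, as slopes to the right and down, at radius r is drawn at 1 + k1 r^2 times it, then the intrinsics apply), "R" (3x3) and "t" (3): a world point X has camera coordinates R X + t. Camera axes: x right, y down, z forward; pixel columns grow to the right and rows downward; lengths in m; the calibration is good to about 2 mm. A picture is of the moment at which its call begins. calibration takes no time and is no camera call.
- ctrl.finish_job(): hands the job in; it is judged then, once.
The state is a dict: "clock": time; "joint_pos": joint angles; "qvel": joint speeds; "joint_torque": joint torques, N m; "tool_pos": TCP position; "orientation": TCP orientation; "contact_force": force on the tool from outside, world axes, zero at the start; "moment": the same for the moment, N m; "grip_width": finger opening in m; "gripper_force": force on a finger pad.
Only numpy, scipy, OpenCV 4.12 (cv2) and the standard library are available. Lean on these libraries where they do the work, as an engineer would, in place of code of your own. Each camera call takes 0.05 s, during which the arm holds its last target. There are 200 camera calls.

## Working session

There is one attempt and no reset: what is moved stays moved. The work goes in short steps, Python scripts to look and compute and a tool call to move; the robot and the scene stay as the last step left them, time stands still between calls to the robot, and variables do not carry over. Pictures are saved under pics/ and viewed, at most 10 in all, crops included, and the job is handed in when it is done.

Besides the shell and the picture viewer there is one more tool, called after "Call:" as name(argument=value, ...), one argument or row to a line, values as JSON. servo_tool: Moves the arm, as the interface text tells. Its arguments: {"type":"object","properties":{"increments":{"type":"array","items":{"type":"array","items":{"type":"array","items":{"type":"number"}}}}},"required":["increments"]}

```bash
mkdir -p pics
cat > h.py <<'E'
import numpy as np, cv2
from plant import ctrl
from scipy.optimize import least_squares
def cal(n):
    c=ctrl.calibration(n); f=200/np.tan(np.radians(c['fov_y'])/2)
    return c,f
def proj(n,X):
    c,f=cal(n); p=np.array(c['R'])@np.array(X)+np.array(c['t']); s=p[:2]/p[2]
    s=s*(1+c['k1']*(s@s)); return np.array([c['cx'],c['cy']])+f*s
def tri(obs):
    return least_squares(lambda X:np.concatenate([proj(n,X)-np.array(u) for n,u in obs]),[0.5,0,0.1])
def onz(n,u,z):
    return least_squares(lambda X:proj(n,[X[0],X[1],z])-np.array(u),[0.5,0]).x
E
python3 - <<'E'
from h import *
for n in('scene','top'):
    cv2.imwrite(f'pics/{n}0.png',ctrl.grab_frame(n)); c,f=cal(n); R=np.array(c['R']);print(n,f,c['k1'],-R.T@np.array(c['t']),R.round(2).tolist())
print(ctrl.observe())
E
```

```text
scene 408.82767801568843 -0.02510981388281791 [1.06178848 0.13210423 0.60509889] [[-0.17, 0.98, -0.0], [0.69, 0.12, -0.71], [-0.7, -0.13, -0.7]]
top 438.8754743326226 -0.10652569416095259 [0.44308827 0.04263817 0.95308513] [[0.0, -1.0, -0.04], [-0.99, 0.0, -0.15], [0.15, 0.04, -0.99]]
{'clock': 0.1, 'joint_pos': array([-1.37363449e+00,  3.13930171e-01,  4.51305606e-02,  1.30358319e+00,
        1.33739263e-05,  1.43121094e+00]), 'qvel': array([-0.00026732, -0.00263812,  0.00405628, -0.00184167,  0.0004338 ,
        0.00173063]), 'joint_torque': array([ 4.13108995e-03, -4.81724846e+01,  2.99242991e+01,  1.27301647e-02,
       -1.38892965e-04,  1.16434555e-05]), 'tool_pos': array([ 0.18990551, -0.54226283,  0.2198108 ]), 'orientation': array([-7.93102279e-04,  9.85858309e-01,  1.67579129e-01, -1.61485840e-05]), 'contact_force': array([-0.33958398,  0.09232506,  1.14416937]), 'moment': array([ 0.03544012, -0.00414601,  0.01806487]), 'gripper_force': 0.0, 'grip_width': 0.08502449369587081}
```

View pics/scene0.png

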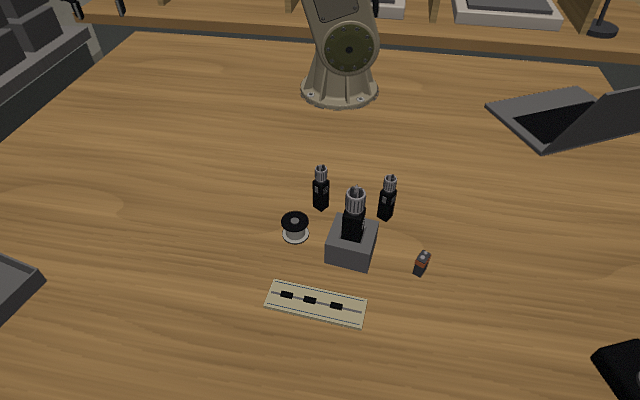

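View pics/top0.png

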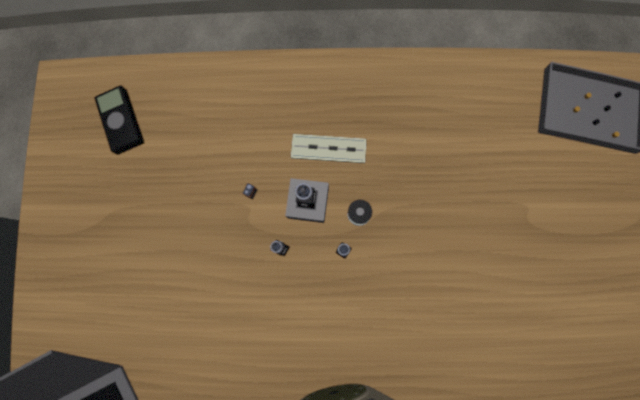

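Three drill-like things appear in the scene view: (355,210), (321,187) and (389,197). The one at (355,210) stands in the grey holder and is the largest, so it should be the one meant. In the top view it is at (305,192). The spool, battery and breadboard are around it. I'll confirm with an enlarged crop.

Run:
```python
import cv2,numpy as np
a=cv2.imread('pics/scene0.png')[160:280,305:405]; b=cv2.imread('pics/top0.png')[160:280,265:325]
a=cv2.resize(a,None,fx=5,fy=5,interpolation=cv2.INTER_CUBIC);b=cv2.resize(b,None,fx=5,fy=5,interpolation=cv2.INTER_CUBIC)
cv2.imwrite('pics/crop.png',np.hstack([a,b]))
```

```text
(no output)
```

View pics/crop.png

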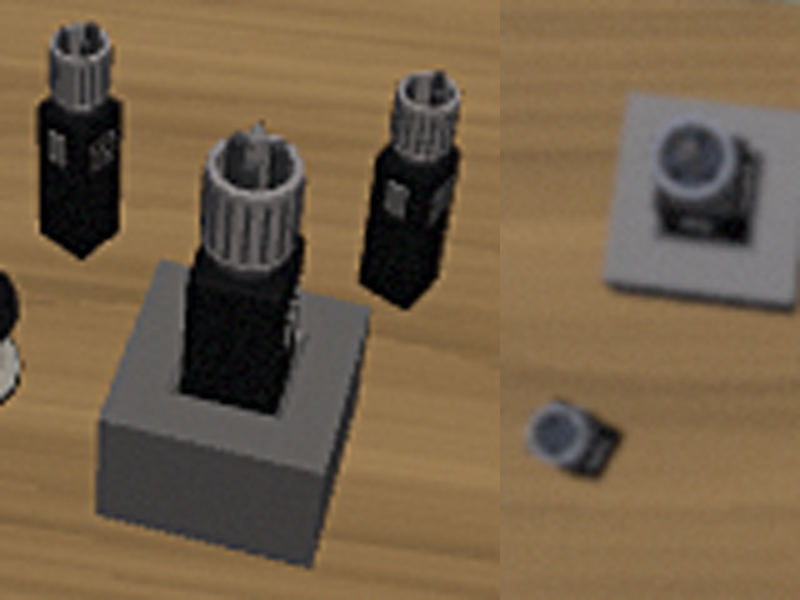

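The crop confirms it: the drill in the holder is the largest. Its sleeve rim centre is at scene (355.8,193.0) and top (304.4,192.0). The holder's top corners are at scene (337,212.4), (379,222), (369.4,254.4) and (325,244.4).

Run:
```python
from h import *
r=tri([('scene',(355.8,193)),('top',(304.4,192))]);print(r.x,r.fun)
for u in [(337,212.4),(379,222),(369.4,254.4),(325,244.4)]: print(onz('scene',u,.055))
for u in [(291,178.6),(286.4,217),(323,221)]: print('t',onz('top',u,.055))
# approximate neighbours (tops)
print(onz('scene',(321,170),.11),onz('scene',(389,180),.11),onz('scene',(295,220),.038),onz('scene',(424,254),.048))
print(onz('top',(278,246),.11),onz('top',(343,250),.11),onz('top',(360,211),.038),onz('top',(249,189),.048))
```

```text
[0.58171708 0.10597715 0.14687122] [-0.68813337 -0.00108185 -0.79282421  0.08193921]
[0.54291292 0.07349695]
[0.55350658 0.15184304]
[0.62989833 0.14114887]
[0.6215364  0.06400662]
t [0.62627151 0.13994098]
t [0.54538363 0.14841058]
t [0.53703186 0.07267949]
[0.49261397 0.03461353] [0.49872425 0.16046187] [ 0.5599095  -0.00310628] [0.60756606 0.23309622]
[0.48293347 0.15742002] [0.47554166 0.0324771 ] [ 0.55976792 -0.00434666] [0.60580062 0.22973561]
```

Run:
```python
import numpy as np
d=np.array([0.393,0.644])*100/5
for k in range(5):
    p=np.radians(19.3+33*k);x=np.array([np.cos(p),np.sin(p)]);y=np.array([np.sin(p),-np.cos(p)])
    print(k,(x@d).round(2),(y@d).round(2))
```

```text
0 11.68 -9.56
1 15.0 -1.66
2 13.48 6.78
3 7.61 13.03
4 -0.71 15.07
```

Call:
servo_tool(
  increments=[
    [[0,0,-6.6,2.34,-1.91,0,1],[0,0,-13.2,4.67,-3.82,0,1],[0,0,-19.8,7.0,-5.74,0,1],[0,0,-26.4,9.34,-7.65,0,1],[0,0,-33,11.68,-9.56,0,1]],
  ],
)

```text
clock: 0.52
tool_pos: [0.269, -0.4124, 0.2201]
orientation: [-0.0, 0.897, 0.443, 0.0]
contact_force: [0.3, -0.1, 0.5]
grip_width: 0.0855
gripper_force: 0.0
```

Call:
servo_tool(
  increments=[
    [[0,0,-6.6,3,-0.33,0,1],[0,0,-13.2,6,-0.66,0,1],[0,0,-19.8,9,-1.0,0,1],[0,0,-26.4,12,-1.33,0,1],[0,0,-33,15,-1.66,0,1]],
  ],
)

```text
clock: 0.93
tool_pos: [0.3476, -0.2835, 0.2203]
orientation: [-0.0, 0.734, 0.68, 0.0]
contact_force: [0.1, 0.0, 0.1]
grip_width: 0.085
gripper_force: 0.0
```

Call:
servo_tool(
  increments=[
    [[0,0,-6.6,2.7,1.36,0,1],[0,0,-13.2,5.39,2.71,0,1],[0,0,-19.8,8.09,4.07,0,1],[0,0,-26.4,10.78,5.42,0,1],[0,0,-33,13.48,6.78,0,1]],
  ],
)

```text
clock: 1.35
tool_pos: [0.4261, -0.1548, 0.2204]
orientation: [-0.0, 0.51, 0.86, -0.0]
contact_force: [1.1, -0.7, 0.1]
grip_width: 0.0854
gripper_force: 0.0
```

Call:
servo_tool(
  increments=[
    [[0,0,-6.6,1.52,2.61,0,1],[0,0,-13.2,3.04,5.21,0,1],[0,0,-19.8,4.57,7.82,0,1],[0,0,-26.4,6.09,10.42,0,1],[0,0,-33,7.61,13.03,0,1]],
  ],
)

```text
clock: 1.77
tool_pos: [0.5048, -0.026, 0.2202]
orientation: [-0.0, 0.245, 0.97, -0.0]
contact_force: [-0.0, -0.3, -0.5]
grip_width: 0.0852
gripper_force: 0.0
```

Call:
servo_tool(
  increments=[
    [[0,0,-6.6,-0.14,3.01,0,1],[0,0,-13.2,-0.28,6.03,0,1],[0,0,-19.8,-0.43,9.04,0,1],[0,0,-26.4,-0.57,12.06,0,1],[0,0,-33,-0.71,15.07,0,1]],
  ],
)

```text
clock: 2.18
tool_pos: [0.5834, 0.1027, 0.22]
orientation: [-0.0, -0.04, 0.999, -0.0]
contact_force: [0.9, -0.4, -0.0]
grip_width: 0.0852
gripper_force: 0.0
```

Call:
servo_tool(
  increments=[
    [[0,0,0,0,0.3,1.2,1],[0,0,0,0,0.3,2.4,1],[0,0,0,0,0.3,2.4,1]],
  ],
)

```text
clock: 2.43
tool_pos: [0.5814, 0.105, 0.1934]
orientation: [-0.003, -0.038, 0.999, -0.0]
contact_force: [-0.7, 0.2, -0.3]
grip_width: 0.0855
gripper_force: 0.0
```

Run:
```python
from h import *
a=ctrl.grab_frame('scene')[120:240,290:420]; a=cv2.resize(a,None,fx=5,fy=5,interpolation=cv2.INTER_CUBIC)
cv2.imwrite('pics/s1.png',a)
s=ctrl.observe();print(s['joint_pos'].round(3),s['tool_pos'])
p=s['tool_pos']; print([proj('scene',[p[0],p[1],z]).round(1) for z in(.196,.17,.152,.118)])
```

```text
[ 0.042  0.356  0.043  1.262 -0.    -0.033] [0.5816179  0.10455322 0.19467647]
[array([356.1, 169.8]), array([355.1, 182.3]), array([354.4, 190.6]), array([353.2, 205.3])]
```

View pics/s1.png

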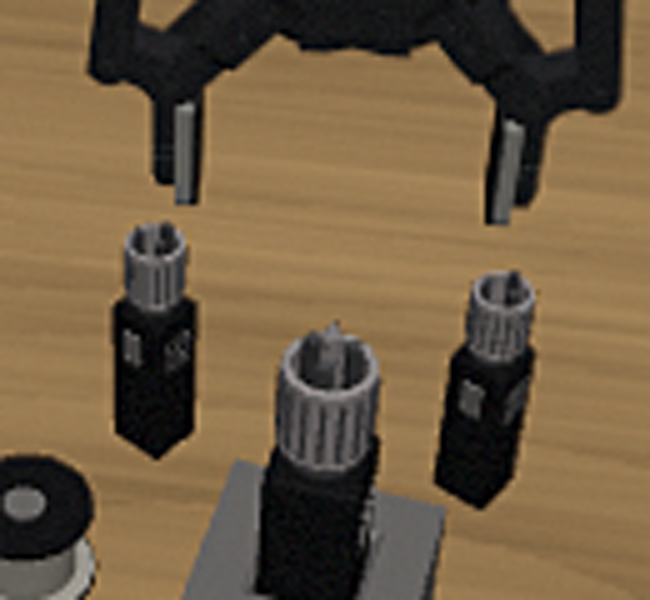

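The gripper is above the drill. The fingertips are at about crop (185,203) and (497,222), the rim centre at (330,362) and the bit tip at (335,325). Correct by about +2.4 mm in x and y, and descend.

Call:
servo_tool(
  increments=[
    [[0,0,0,-0.26,0.22,1.5,1],[0,0,0,-0.26,0.22,3,1],[0,0,0,-0.26,0.22,4.5,1],[0,0,0,-0.26,0.22,6.2,1],[0,0,0,-0.26,0.22,6.2,1]],
  ],
)

```text
clock: 2.9
tool_pos: [0.5834, 0.106, 0.132]
orientation: [-0.002, -0.037, 0.999, -0.0]
contact_force: [-1.0, 0.1, -0.5]
grip_width: 0.0855
gripper_force: 0.0
```

Run:
```python
from h import *
a=ctrl.grab_frame('scene')[140:260,290:420]; a=cv2.resize(a,None,fx=5,fy=5,interpolation=cv2.INTER_CUBIC)
cv2.imwrite('pics/s2.png',a)
s=ctrl.observe();print(s['joint_pos'].round(3),s['tool_pos'],s['contact_force'])
p=s['tool_pos']; print([proj('scene',[p[0],p[1],z]).round(1) for z in(.17,.152,.118)])
```

```text
[ 0.045  0.389 -0.061  1.124 -0.    -0.03 ] [0.58403772 0.10606391 0.13364869] [ 0.29131562 -0.85533856  0.10255857]
[array([355.9, 183.4]), array([355.2, 191.7]), array([354. , 206.5])]
```

View pics/s2.png

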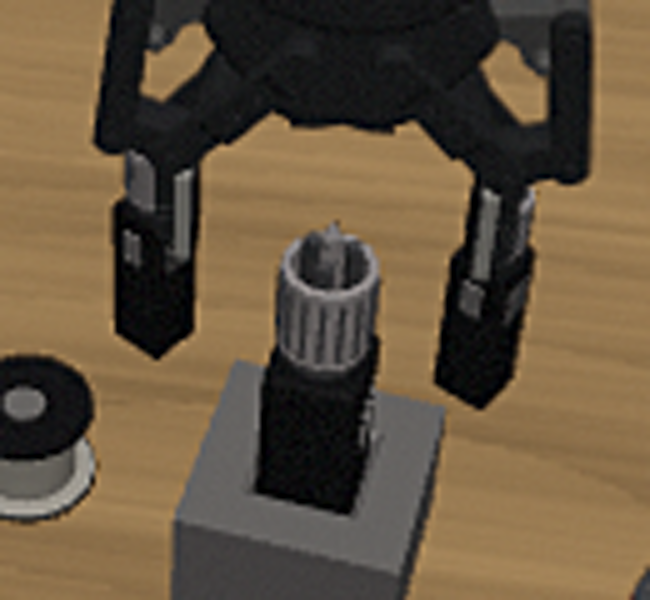

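The pads straddle the sleeve evenly: their inner edges are at crop columns 192 and 470, and the sleeve centre is at 330. Lower 2 mm and close.

Call:
servo_tool(
  increments=[
    [[0,0,0,0,0,0.2,0.5],[0,0,0,0,0,0.2,0.3],[0,0,0,0,0,0.2,0.2],[0,0,0,0,0,0.2,0.2],[0,0,0,0,0,0.2,0.2]],
  ],
)

```text
clock: 3.37
tool_pos: [0.5863, 0.1065, 0.1341]
orientation: [0.001, -0.037, 0.999, -0.0]
contact_force: [-0.6, -0.2, 2.6]
grip_width: 0.0289
gripper_force: 59.2
```

Call:
servo_tool(
  increments=[
    [[0,0,0,0,0,0,0.1],[0,0,0,0,0,0,0],[0,0,0,0,0,0,0],[0,0,0,0,0,0,0],[0,0,0,0,0,0,0]],
  ],
)

```text
clock: 3.78
tool_pos: [0.5862, 0.1065, 0.1341]
orientation: [0.001, -0.038, 0.999, -0.0]
contact_force: [-0.8, -1.0, 6.0]
grip_width: 0.0287
gripper_force: 58.7
```

```bash
python3 -c "
from h import *
s=ctrl.observe();print({k:np.round(v,4) for k,v in s.items()})"
```

```text
{'clock': np.float64(3.7833), 'joint_pos': array([ 4.5300e-02,  3.8810e-01, -6.0800e-02,  1.1193e+00, -5.0000e-04,
       -2.9700e-02]), 'qvel': array([-0.0007, -0.0002, -0.0007,  0.0003, -0.    ,  0.0008]), 'joint_torque': array([ 3.19500e-01, -4.77118e+01,  2.68938e+01, -3.64800e-01,
        2.54400e-01,  3.48000e-02]), 'tool_pos': array([0.5862, 0.1065, 0.1341]), 'orientation': array([ 1.300e-03, -3.750e-02,  9.993e-01, -3.000e-04]), 'contact_force': array([-0.7667, -1.0259,  6.0053]), 'moment': array([-0.2069,  0.1853,  0.0043]), 'gripper_force': np.float64(58.7457), 'grip_width': np.float64(0.0287)}
```

Run:
```python
from h import *
a=ctrl.grab_frame('scene')[150:260,300:410]; a=cv2.resize(a,None,fx=5,fy=5,interpolation=cv2.INTER_CUBIC)
cv2.imwrite('pics/s3.png',a)
```

```text
(no output)
```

View pics/s3.png

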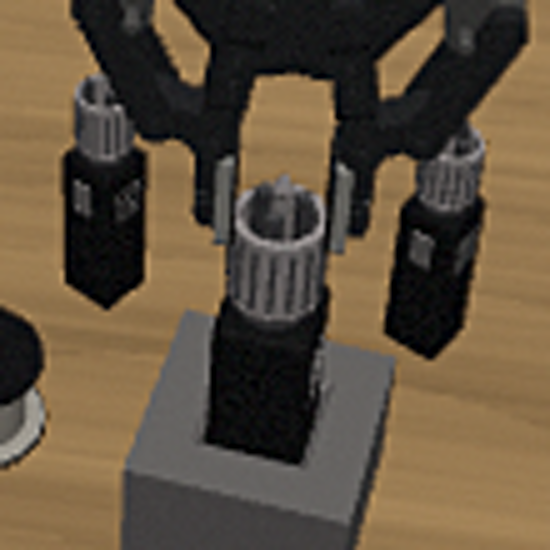

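The scene view shows pad tips at crop (220,245) and (338,250). That's higher or farther back than expected, and the width of 28.7 mm is below 32 mm. I'll check from the top view.

Run:
```python
from h import *
a=ctrl.grab_frame('top')[140:260,250:370]; a=cv2.resize(a,None,fx=5,fy=5,interpolation=cv2.INTER_CUBIC)
p=ctrl.observe()['tool_pos']
def m(X,c):
    u=proj('top',X);q=tuple(int(v) for v in (u-[250,140])*5);cv2.circle(a,q,3,c,-1)
for z in (.13,.3): m([p[0],p[1],z],(0,0,255))
from scipy.spatial.transform import Rotation as R
cv2.imwrite('pics/t3.png',a)
# scene prediction of pad corners
for dz in(-.014,.02):
  for sx in(-.011,.011):
    for sy in(-.0145,.0145):
      print(dz,sx,sy,((proj('scene',[p[0]+sx,p[1]+sy+.08*sx,p[2]+dz])-[300,150])*5).round())
```

```text
-0.014 -0.011 -0.0145 [229. 254.]
-0.014 -0.011 0.0145 [315. 264.]
-0.014 0.011 -0.0145 [226. 301.]
-0.014 0.011 0.0145 [314. 312.]
0.02 -0.011 -0.0145 [234. 180.]
0.02 -0.011 0.0145 [323. 190.]
0.02 0.011 -0.0145 [230. 227.]
0.02 0.011 0.0145 [322. 238.]
```

View pics/t3.png

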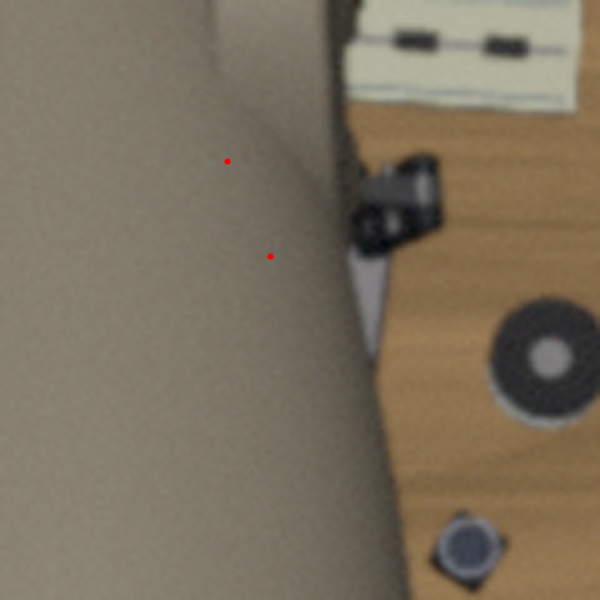

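Run:
```python
from h import *
f=np.mean([ctrl.grab_frame('scene').astype(float) for _ in range(4)],0)
a=np.clip(f[175:222,332:384]*1.8,0,255).astype(np.uint8)
cv2.imwrite('pics/s4.png',cv2.resize(a,None,fx=12,fy=12,interpolation=cv2.INTER_NEAREST))
```

```text
(no output)
```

View pics/s4.png

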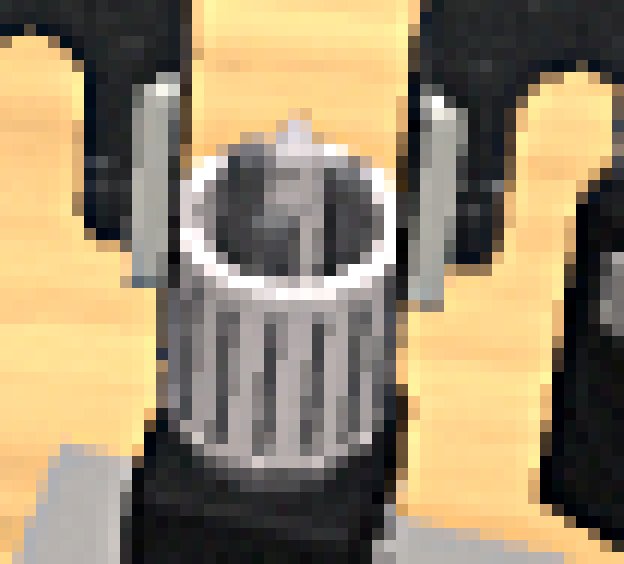

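Call:
servo_tool(
  increments=[
    [[0,0,0,0,0,0,0.7],[0,0,0,0,0,0,0.7],[0,0,0,-0.4,0,0,0.7],[0,0,0,-0.8,0,0,0.7],[0,0,0,-0.8,0,0,0.7]],
  ],
)

```text
clock: 4.5
tool_pos: [0.5943, 0.1072, 0.1324]
orientation: [0.0, -0.037, 0.999, -0.0]
contact_force: [0.4, -0.3, 0.3]
grip_width: 0.0596
gripper_force: 0.0
```

Call:
servo_tool(
  increments=[
    [[0,0,0,0,0,0,0.3],[0,0,0,0,0,0,0.2],[0,0,0,0,0,0,0],[0,0,0,0,0,0,0],[0,0,0,0,0,0,0]],
  ],
)

```text
clock: 4.92
tool_pos: [0.5933, 0.1073, 0.1329]
orientation: [0.0, -0.037, 0.999, -0.0]
contact_force: [-1.2, 1.1, 2.3]
grip_width: 0.0285
gripper_force: 59.0
```

Run:
```python
from h import *
f=np.mean([ctrl.grab_frame('scene').astype(float) for _ in range(4)],0)
a=np.clip(f[175:222,332:384]*1.8,0,255).astype(np.uint8)
cv2.imwrite('pics/s5.png',cv2.resize(a,None,fx=12,fy=12,interpolation=cv2.INTER_NEAREST))
s=ctrl.observe();print(s['tool_pos'],s['grip_width'],s['contact_force'],s['moment'],s['joint_pos'])
```

```text
[0.59341577 0.10729235 0.1328808 ] 0.028584876466414066 [-0.54185739  0.27232204  3.93316239] [0.07017073 0.17051799 0.01694154] [ 4.58251303e-02  4.03965279e-01 -4.00124994e-02  1.12632874e+00
 -1.32669324e-05 -2.92568598e-02]
```

Call:
servo_tool(
  increments=[
    [[0,0,0,0,0,0,0.6],[0,0,0,0,0,0,0.6],[0,0,0,0.4,0,0.2,0.6],[0,0,0,0.8,0,0.6,0.6],[0,0,0,0.8,0,0.8,0.6]],
  ],
)

```text
clock: 5.53
tool_pos: [0.5839, 0.1066, 0.1237]
orientation: [-0.001, -0.038, 0.999, -0.0]
contact_force: [-0.5, 0.1, -0.1]
grip_width: 0.0516
gripper_force: 0.0
```

Call:
servo_tool(
  increments=[
    [[0,0,0,0,0,0,0.3],[0,0,0,0,0,0,0.2],[0,0,0,0,0,0,0],[0,0,0,0,0,0,0],[0,0,0,0,0,0,0]],
  ],
)

```text
clock: 5.95
tool_pos: [0.5854, 0.1066, 0.1245]
orientation: [0.0, -0.037, 0.999, -0.0]
contact_force: [0.4, -1.9, -0.6]
grip_width: 0.0298
gripper_force: 59.6
```

Run:
```python
from h import *
f=np.mean([ctrl.grab_frame('scene').astype(float) for _ in range(4)],0)
a=np.clip(f[175:222,332:384]*1.8,0,255).astype(np.uint8)
b=cv2.imread('pics/s5.png')
a=cv2.resize(a,None,fx=12,fy=12,interpolation=cv2.INTER_NEAREST)
cv2.imwrite('pics/s6.png',cv2.resize(np.hstack([b[:,60:500],a[:,60:500]]),(800,513)))
s=ctrl.observe();print(s['tool_pos'],s['grip_width'],s['contact_force'],s['moment'],s['joint_pos'])
```

```text
[0.58539759 0.10663375 0.1245156 ] 0.029772477460470154 [ 0.31478139  0.13486276 -1.18933075] [-0.05200253 -0.09279176  0.00161772] [ 4.53717731e-02  3.94669182e-01 -7.54291052e-02  1.10069229e+00
 -8.81588930e-05 -2.96287275e-02]
```

View pics/s6.png

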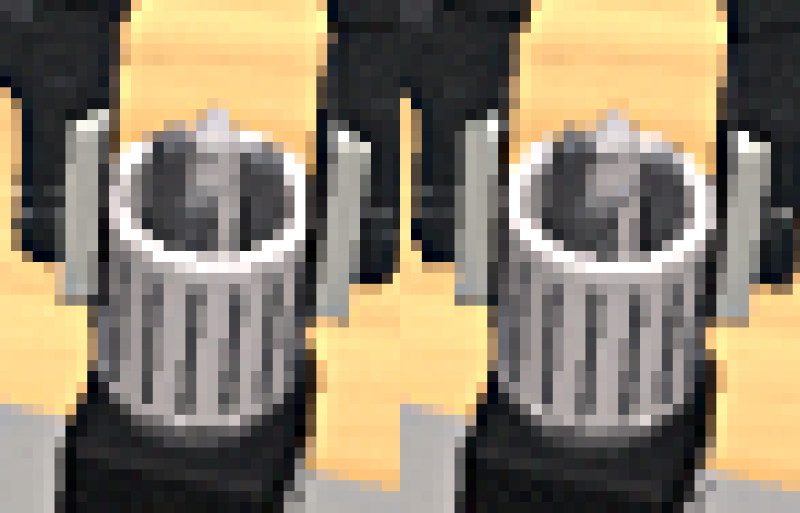

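The pads now cover about half the sleeve and the width went from 28.6 to 29.8 mm, so the fault was in height, not x. Regrip 3 mm lower, then turn.

Call:
servo_tool(
  increments=[
    [[0,0,0,0,0,0,0.6],[0,0,0,0,0,0.15,0.5],[0,0,0,0,0,0.3,0.2],[0,0,0,0,0,0.3,0],[0,0,0,0,0,0.3,0]],
  ],
)

```text
clock: 6.57
tool_pos: [0.5857, 0.1067, 0.1223]
orientation: [0.001, -0.038, 0.999, -0.0]
contact_force: [-0.6, 0.8, 4.6]
grip_width: 0.0303
gripper_force: 59.3
```

Call:
servo_tool(
  increments=[
    [[0,0,0,0,0,0,0],[0,0,0,0,0,0,0],[0,0,0,0,0,0,0],[0,0,4,0,0,0,0],[0,0,8,0,0,0,0]],
  ],
)

```text
clock: 6.98
tool_pos: [0.5856, 0.1068, 0.1223]
orientation: [0.001, 0.034, 0.999, 0.0]
contact_force: [-2.0, 0.8, 5.7]
grip_width: 0.0304
gripper_force: 59.5
```

Run:
```python
from h import *
s=ctrl.observe();print(s['tool_pos'],s['grip_width'],s['contact_force'],s['moment'],s['joint_pos'])
```

```text
[0.58559537 0.10681692 0.1222956 ] 0.03042482420701341 [-2.02178301  0.83516185  5.74596913] [0.10750318 0.25446915 0.10621448] [ 4.54994062e-02  3.95645178e-01 -7.96477656e-02  1.09447747e+00
  2.29410689e-04  1.12984228e-01]
```

Call:
servo_tool(
  increments=[
    [[0,0,5,0,0,0,0],[0,0,10,0,0,0,0],[0,0,15,0,0,0,0],[0,0,20,0,0,0,0],[0,0,25,0,0,0,0]],
  ],
)

```text
clock: 7.4
tool_pos: [0.5856, 0.1069, 0.1223]
orientation: [0.0, 0.25, 0.968, 0.0]
contact_force: [-0.7, 0.2, 6.0]
grip_width: 0.0301
gripper_force: 59.5
```

Run:
```python
from h import *
s=ctrl.observe();print(s['tool_pos'],s['grip_width'],s['contact_force'],s['moment'],s['joint_pos'])
```

```text
[0.58562301 0.1068764  0.1223232 ] 0.030129366440217045 [-0.71675406  0.23746205  5.95762342] [0.11336967 0.25174172 0.11877188] [ 4.55817178e-02  3.95620316e-01 -7.96146288e-02  1.09444505e+00
  2.60297797e-04  5.50401034e-01]
```

Call:
servo_tool(
  increments=[
    [[0,0,4,0,0,0,0],[0,0,8,0,0,0,0],[0,0,12,0,0,0,0],[0,0,16,0,0,0,0],[0,0,16,0,0,0,0]],
  ],
)

```text
clock: 7.82
tool_pos: [0.5856, 0.1069, 0.1223]
orientation: [0.0, 0.382, 0.924, 0.0]
contact_force: [-1.1, 0.4, 6.7]
grip_width: 0.0306
gripper_force: 59.3
```

Run:
```python
from h import *
s=ctrl.observe();print(s['tool_pos'],s['grip_width'],s['contact_force'],s['moment'],s['joint_pos'])
```

```text
[0.5856229  0.10690509 0.12232183] 0.030639517373814658 [-1.08695625  0.39291869  6.65403883] [ 0.0752786   0.18294495 -0.0496574 ] [ 4.56014349e-02  3.95615776e-01 -7.96250437e-02  1.09442641e+00
  3.15094701e-04  8.28458529e-01]
```

Call:
servo_tool(
  increments=[
    [[0,0,3,0,0,0,0],[0,0,6,0,0,0,0],[0,0,9,0,0,0,0]],
  ],
)

```text
clock: 8.07
tool_pos: [0.5856, 0.1069, 0.1223]
orientation: [0.0, 0.453, 0.892, 0.0]
contact_force: [-0.9, 0.7, 5.2]
grip_width: 0.0303
gripper_force: 59.6
```

Run:
```python
from h import *
s=ctrl.observe();print(s['grip_width'],s['contact_force'],s['moment'],s['joint_pos'][5])
```

```text
0.030292660732125054 [-0.86224074  0.68429184  5.2016565 ] [0.11347787 0.31996002 0.20415752] 0.9848533831720777
```

Call:
servo_tool(
  increments=[
    [[0,0,3,0,0,0,0],[0,0,6,0,0,0,0],[0,0,9,0,0,0,0]],
  ],
)

```text
clock: 8.32
tool_pos: [0.5855, 0.1069, 0.1223]
orientation: [0.0, 0.521, 0.854, 0.0]
contact_force: [-2.2, -0.1, 6.7]
grip_width: 0.0302
gripper_force: 59.7
```

Run:
```python
from h import *
s=ctrl.observe();print(s['grip_width'],s['contact_force'],s['moment'],s['joint_pos'][5])
```

```text
0.030177920834377536 [-2.2399831  -0.0643053   6.74165129] [-0.05828191  0.38910704  0.27528609] 1.141801808967245
```

Call:
servo_tool(
  increments=[
    [[0,0,3,0,0,0,0],[0,0,6,0,0,0,0]],
  ],
)

```text
clock: 8.48
tool_pos: [0.5851, 0.1066, 0.1223]
orientation: [0.0, 0.565, 0.825, -0.0]
contact_force: [-2.9, -0.8, 6.6]
grip_width: 0.0299
gripper_force: 59.8
```

Run:
```python
from h import *
s=ctrl.observe();print(s['grip_width'],s['contact_force'],s['moment'],s['joint_pos'][5])
```

```text
0.029874573568151746 [-2.9275311  -0.78103831  6.61915606] [-0.20319518  0.6369466   0.34804737] 1.2464585764255085
```

Call:
servo_tool(
  increments=[
    [[0,0,3,0,0,0,0],[0,0,6,0,0,0,0],[0,0,6,0,0,0,0]],
  ],
)

```text
clock: 8.73
tool_pos: [0.585, 0.1065, 0.1223]
orientation: [0.0, 0.607, 0.794, -0.0]
contact_force: [-2.8, -0.0, 8.1]
grip_width: 0.0299
gripper_force: 59.7
```

Run:
```python
from h import *
s=ctrl.observe();print(s['tool_pos'],s['grip_width'],s['contact_force'],s['moment'],s['joint_pos'])
f=np.mean([ctrl.grab_frame('scene').astype(float) for _ in range(4)],0)
a=np.clip(f[175:222,332:384]*1.8,0,255).astype(np.uint8)
cv2.imwrite('pics/s7.png',cv2.resize(a,None,fx=12,fy=12,interpolation=cv2.INTER_NEAREST))
```

```text
[0.58500715 0.10650615 0.12229282] 0.02990045139599738 [-2.76387884 -0.03520797  8.07346869] [-0.16018234  0.61336127  0.16196923] [ 4.54199343e-02  3.95416829e-01 -7.99998422e-02  1.09542124e+00
 -5.32473134e-04  1.35087672e+00]
```

The torque has gone from 0.12 N m (free turning) to 0.35 N m (stiff), after 1.38 rad of turn, so the bit should be clamped. Now lift.

Call:
servo_tool(
  increments=[
    [[0,0,0,0,0,-1,0],[0,0,0,0,0,-2.5,0],[0,0,0,0,0,-4,0],[0,0,0,0,0,-6,0],[0,0,0,0,0,-8,0]],
  ],
)

```text
clock: 9.35
tool_pos: [0.5842, 0.1066, 0.201]
orientation: [-0.001, 0.607, 0.795, -0.001]
contact_force: [-0.0, 0.1, -3.6]
grip_width: 0.0302
gripper_force: 60.7
```

Call:
servo_tool(
  increments=[
    [[0,0,0,0,0,-2.5,0],[0,0,0,0,0,-5,0],[0,0,0,0,0,-8,0],[0,0,0,0,0,-11,0],[0,0,0,0,0,-13,0]],
  ],
)

```text
clock: 9.77
tool_pos: [0.5852, 0.1067, 0.3341]
orientation: [0.0, 0.607, 0.795, 0.0]
contact_force: [0.3, -0.4, -3.6]
grip_width: 0.0299
gripper_force: 60.7
```

Run:
```python
from h import *
from scipy.spatial.transform import Rotation as R
s=ctrl.observe();print(s['tool_pos'],s['grip_width'],s['contact_force'],s['moment'],s['joint_pos'])
q=s['orientation'];T=R.from_quat([q[1],q[2],q[3],q[0]])
j=s['joint_pos'][0]; ax=np.array([np.sin(j),-np.cos(j),0]); a=T.inv().apply(ax);print('axis tool',a)
d=np.array([np.cos(j)*.1,np.sin(j)*.1,.1])*100/3
for k in range(3):
    Tk=T*R.from_rotvec(a*np.radians(30*k)); print(k,(a*30).round(2),Tk.inv().apply(d).round(2))
```

```text
[0.58524136 0.10668117 0.33407602] 0.02987607146939543 [ 0.34294071 -0.36025644 -3.55148104] [ 0.00694621 -0.05577687 -0.02777173] [ 4.54370321e-02  3.56653154e-01  3.83088453e-01  1.59597617e+00
 -3.67337037e-05  1.34934951e+00]
axis tool [-9.75580688e-01 -2.19641343e-01  3.67337036e-05]
0 [-29.27  -6.59   0.  ] [-0.73  3.26 -3.33]
1 [-29.27  -6.59   0.  ] [-1.    4.44 -1.21]
2 [-29.27  -6.59   0.  ] [-1.    4.44  1.23]
```

Call:
servo_tool(
  increments=[
    [[-5.85,-1.32,0,-0.15,0.65,-0.67,0],[-11.7,-2.64,0,-0.29,1.3,-1.33,0],[-17.6,-3.95,0,-0.44,1.96,-2.0,0],[-23.4,-5.27,0,-0.58,2.61,-2.66,0],[-29.27,-6.59,0,-0.73,3.26,-3.33,0]],
  ],
)

```text
clock: 10.18
tool_pos: [0.6181, 0.1082, 0.3648]
orientation: [0.199, 0.586, 0.768, 0.167]
contact_force: [-0.3, 0.0, -4.1]
grip_width: 0.03
gripper_force: 60.7
```

Call:
servo_tool(
  increments=[
    [[-5.85,-1.32,0,-0.2,0.89,-0.24,0],[-11.7,-2.64,0,-0.4,1.78,-0.48,0],[-17.6,-3.95,0,-0.6,2.66,-0.73,0],[-23.4,-5.27,0,-0.8,3.55,-0.97,0],[-29.27,-6.59,0,-1.0,4.44,-1.21,0]],
  ],
)

```text
clock: 10.6
tool_pos: [0.6503, 0.1097, 0.397]
orientation: [0.384, 0.525, 0.688, 0.322]
contact_force: [2.2, -0.9, -4.3]
grip_width: 0.0298
gripper_force: 60.8
```

Call:
servo_tool(
  increments=[
    [[-5.85,-1.32,0,-0.2,0.89,0.25,0],[-11.7,-2.64,0,-0.4,1.78,0.49,0],[-17.6,-3.95,0,-0.6,2.66,0.74,0],[-23.4,-5.27,0,-0.8,3.55,0.98,0],[-29.27,-6.59,0,-1.0,4.44,1.23,0]],
  ],
)

```text
clock: 11.02
tool_pos: [0.6838, 0.1115, 0.4254]
orientation: [0.518, 0.447, 0.586, 0.434]
contact_force: [2.1, 0.4, -4.9]
grip_width: 0.0302
gripper_force: 61.0
```

Call:
servo_tool(
  increments=[
    [[0,0,0,0,0,0,0],[0,0,0,0,0,0,0],[0,0,0,0,0,0,0]],
  ],
)

```text
clock: 11.27
tool_pos: [0.6856, 0.1115, 0.4259]
orientation: [0.517, 0.448, 0.587, 0.433]
contact_force: [0.3, 1.0, -4.6]
grip_width: 0.03
gripper_force: 61.0
```

Run:
```python
from h import *
from scipy.spatial.transform import Rotation as R
s=ctrl.observe();print(s['tool_pos'],s['grip_width'],s['contact_force'],s['moment'],s['joint_pos'],s['qvel'])
q=s['orientation'];T=R.from_quat([q[1],q[2],q[3],q[0]]);z=T.apply([0,0,1]);print(T.as_matrix())
p=s['tool_pos']; u=proj('scene',p).astype(int);print(u,proj('scene',p+z*.12),proj('scene',p-z*.04))
f=ctrl.grab_frame('scene'); a=f[max(0,u[1]-80):u[1]+110,max(u[0]-140,0):u[0]+140]
print(max(0,u[1]-80),u[0]-140)
b=ctrl.grab_frame('top'); v=proj('top',p+z*.06).astype(int); b=b[max(0,v[1]-60):v[1]+60,v[0]-60:v[0]+60]; b=cv2.resize(b,(240,240))
a=cv2.resize(a,None,fx=2.8,fy=2.8,interpolation=cv2.INTER_CUBIC); a[:240,-240:]=b
cv2.imwrite('pics/f.png',a[:, :800])
```

```text
[0.68561212 0.11154838 0.4258731 ] 0.030032071122396024 [ 0.2566365   1.03610803 -4.60007452] [-0.07671664  1.77995542  0.02930265] [ 4.62954490e-02 -1.21090861e-01 -1.00291276e+00 -7.90435645e-01
 -9.66609209e-04  1.34935149e+00] [ 0.00011207 -0.02266772  0.02318252 -0.02124389  0.00023712 -0.00136522]
[[-0.06423337  0.0789818   0.99480448]
 [ 0.97365123  0.223534    0.04512021]
 [-0.21880895  0.97149083 -0.09125907]]
[366  58] [357.88650491 141.49367604] [368.25914884  37.41759065]
0 226
```

View pics/f.png

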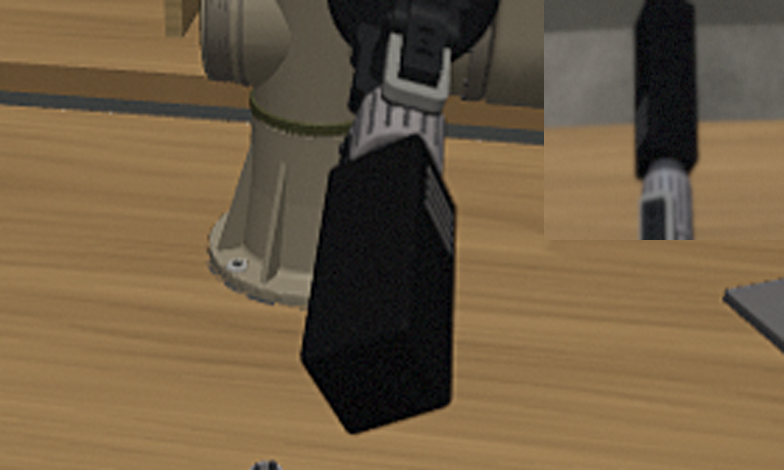

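The drill is held on its side at about 0.42 m height, with the tail face centre at crop (378,381), that is pixel (361,136). The tool is still 5° nose-down because joint 3 is near its limit. Extend outward to reach level.

Call:
servo_tool(
  increments=[
    [[0,0,0,0,0,1.5,0],[0,0,0,0,0,3.5,0],[0,0,0,0,0,5.5,0],[0,0,0,0,0,7,0],[0,0,0,0,0,7,0]],
  ],
)

```text
clock: 11.78
tool_pos: [0.7577, 0.1145, 0.4246]
orientation: [0.519, 0.447, 0.585, 0.435]
contact_force: [0.7, -0.4, -3.6]
grip_width: 0.0299
gripper_force: 61.0
```

Call:
servo_tool(
  increments=[
    [[0,0,0,0,0,0,0],[0,0,0,0,0,0,0],[0,0,0,0,0,0,0]],
  ],
)

```text
clock: 12.03
tool_pos: [0.7547, 0.1148, 0.4231]
orientation: [0.519, 0.447, 0.585, 0.435]
contact_force: [-0.6, -0.9, -3.1]
grip_width: 0.0304
gripper_force: 61.0
```

```bash
cat > st.py <<'E'
from h import *
from scipy.spatial.transform import Rotation as R
s=ctrl.observe();print(s['tool_pos'],s['grip_width'],s['contact_force'],s['moment'],s['joint_pos'])
q=s['orientation'];T=R.from_quat([q[1],q[2],q[3],q[0]]);z=T.apply([0,0,1]);print(T.as_matrix().round(3))
p=s['tool_pos']
E
python3 st.py
```

```text
[0.75472117 0.11479796 0.42314814] 0.030379799784635807 [-0.5752188  -0.92206216 -3.11714298] [-0.1015354   1.79975401 -0.01059363] [ 4.62938541e-02  2.94839669e-02 -8.83892458e-01 -8.28955688e-01
 -8.08956643e-04  1.34923055e+00]
[[-0.063  0.072  0.995]
 [ 0.974  0.223  0.045]
 [-0.219  0.972 -0.084]]
```

Call:
servo_tool(
  increments=[
    [[-2.4,-0.54,0,0,0,0,0],[-4.7,-1.06,0,0,0,0,0],[-4.7,-1.06,0,0,0,0,0],[-4.7,-1.06,0,0,0,0,0],[-4.7,-1.06,0,0,0,0,0]],
  ],
)

```text
clock: 12.45
tool_pos: [0.7553, 0.1148, 0.4227]
orientation: [0.542, 0.429, 0.563, 0.454]
contact_force: [0.5, -0.3, -3.7]
grip_width: 0.0301
gripper_force: 61.1
```

```bash
cat >> st.py <<'E'
imgs={n:ctrl.grab_frame(n) for n in('scene','top')}
def model(v):
    # v: tail offset from TCP along axis, dy,dz of sleeve point, pitch err, yaw err, roll
    L,ox,oy,pi,ya,ro=v
    D=T*R.from_euler('xyz',[pi,ya,ro]);
    pts=[[sx*.017,sy*.017,zz] for zz in(L-.1,L) for sx in(-1,1) for sy in(-1,1)]
    return p+T.apply([ox,oy,0])+D.apply(pts)
masks={}
for n,im in imgs.items():
    c=proj(n,p+z*.075); m=(cv2.GaussianBlur(im,(3,3),0).max(2)<62)
    masks[n]=m
def cost(v):
    t=0
    for n in masks:
        P=model(v); uv=np.array([proj(n,x) for x in P])
        S=4; cen=np.array([proj(n,p+z*.08)]); o=(cen[0]-70).astype(int)
        h=cv2.convexHull(((uv-o)*S).astype(np.float32)).astype(np.int32)
        M=np.zeros((140*S,140*S),np.uint8); cv2.fillConvexPoly(M,h,255); M=cv2.resize(M,(140,140),interpolation=cv2.INTER_AREA)/255.
        full=np.zeros((140,140)); r0,c0=max(o[1],0),max(o[0],0); sub=masks[n][r0:o[1]+140,c0:o[0]+140]
        full[r0-o[1]:r0-o[1]+sub.shape[0],c0-o[0]:c0-o[0]+sub.shape[1]]=sub
        # only region beyond sleeve (tail side)
        a=proj(n,p+z*.03)-o; b=proj(n,p+z*.1)-o; d=(b-a)/np.linalg.norm(b-a)
        yy,xx=np.mgrid[:140,:140]; R1=((xx-a[0])*d[0]+(yy-a[1])*d[1]>0)&(abs((xx-a[0])*d[1]-(yy-a[1])*d[0])<28)
        t+=np.abs(M-full)[R1].sum()
    return t
from scipy.optimize import differential_evolution
b=[(.1,.14),(-.01,.01),(-.01,.01),(-.2,.2),(-.2,.2),(-.8,.8)]
r=differential_evolution(cost,b,seed=1,maxiter=40,popsize=10)
print(r.fun,r.x.round(3),[int(m.sum()) for m in masks.values()])
D=T*R.from_euler('xyz',r.x[3:]);print('drill axis (to tail)',D.apply([0,0,1]).round(3))
E
python3 st.py
```

```text
[0.75527555 0.11478419 0.42265374] 0.030131771103538624 [ 0.48206963 -0.33713231 -3.67994768] [-6.02169342e-02  1.82927756e+00 -8.87399476e-04] [ 4.62711509e-02  1.03792815e-01 -9.37712821e-01 -1.03981440e+00
 -8.80243922e-04  1.34915051e+00]
[[-0.045 -0.008  0.999]
 [ 0.975  0.22   0.045]
 [-0.22   0.976 -0.002]]Traceback (most recent call last):
  File "st.py", line 33, in <module>
    r=differential_evolution(cost,b,seed=1,maxiter=40,popsize=10)
    return fun(*args, **kwargs)
    ret = solver.solve()
    next(self)
    ~~~~^^^^^^
    energy = self.func(parameters)
    return self.f(x, *self.args)
           ~~~~~~^^^^^^^^^^^^^^^
  File "st.py", line 20, in cost
    P=model(v); uv=np.array([proj(n,x) for x in P])
                             ~~~~^^^^^
  File "h.py", line 8, in proj
    c,f=cal(n); p=np.array(c['R'])@np.array(X)+np.array(c['t']); s=p[:2]/p[2]
        ~~~^^^
  File "h.py", line 5, in cal
    c=ctrl.calibration(n); f=200/np.tan(np.radians(c['fov_y'])/2)
ValueError: time passes only in moves, steps and waits
```

```bash
sed -i 's/^def cal/import functools\n@functools.cache\ndef cal/' h.py; time timeout 500 python3 st.py
```

```text
[0.75544911 0.11479486 0.42393975] 0.030245277040558193 [-0.04836012 -0.87237366 -3.09309862] [-0.06805058  1.83678802 -0.01741021] [ 4.62775064e-02  1.03434958e-01 -9.36968964e-01 -1.04089737e+00
 -8.87320887e-04  1.34918379e+00]
[[-0.044 -0.01   0.999]
 [ 0.975  0.22   0.045]
 [-0.22   0.976  0.   ]]
1192.9725490196079 [ 0.1    0.004  0.005  0.199 -0.199  0.714] [27379, 14524]
drill axis (to tail) [ 0.964 -0.033 -0.265]
real	0m9.792s
user	0m9.088s
sys	0m0.168s
```

```bash
cat > q.py <<'E'
exec(open('st.py').read().split('def model')[0])
for n in imgs:
    print(n,[proj(n,p+z*k).round().tolist() for k in(-.03,0,.05,.08,.117)])
    u=proj(n,p+z*.07).astype(int); g=imgs[n].max(2)
    for dr in range(-48,66,6): 
        r=u[1]+dr
        if 0<=r<400: print(r,u[0]-60,' '.join(f'{v:3d}' for v in g[r,u[0]-60:u[0]+60:4]))
E
python3 q.py
```

```text
[0.75549021 0.11475665 0.42408436] 0.030179937953606614 [-1.41041371 -0.61372481 -3.15147994] [-0.06639538  1.77229118  0.01624256] [ 4.62293018e-02  1.03693935e-01 -9.37011184e-01 -1.04172001e+00
 -8.98359083e-04  1.34918492e+00]
[[-0.044 -0.011  0.999]
 [ 0.975  0.22   0.045]
 [-0.22   0.976  0.001]]
scene [[364.0, 80.0], [362.0, 98.0], [359.0, 132.0], [356.0, 157.0], [352.0, 193.0]]
100 297 153 149 128  86 120 142 102 141 141 142   6  22  20  17  18  18  20  24  19  19  88  53 149 149 148 147 147 149 147 147
106 297 159 157 157 154 152  70  96  89 101 114  19  19  19  24  18  23  18  13  16  16  54  31 168 155 153 150 146 142 142 143
112 297 138 141 141 141 143 148 148 149 150 145  19  18  19  26  17  14  18  20  20  11  42  64   3 163 159 161 157 153 149 146
118 297 152 147 145 142 140 142 137 130 131   9  18  18  17  21  18  19  28  18  22  18  22  70  50 160 152 155 158 155 155 154
124 297 150 148 143 142 140 140 140 140 144  22  17  21  18  20  18  17  22  22  21  19  15  57  39 153 143 145 145 142 136 141
130 297 154 149 145 142 135 132 133 137 151  19  21  20  21  19  19  19
[... 2116 characters left out ...]
9  15  15  23  21  10  52  97  97 101 102  97 101  95 100  99  97
19 221 119 119 116 116 113 113 112 120 113 115 110 102  13  24  65  85  71  44   9  96 100  98  99 105 101 106 104 102 102 100
25 221 113 115 114 116 118 116 118 116 115 111 108 110  78 108 126 147 127  97  90  94  98  92  97  97 104 103 105 106 101 106
31 221 113 116 115 122 116 123 121 116 113 108 106 101 113 120  89 101 111  95  81  92  92  89  93  90  87  97 106 100 103 102
37 221 110 116 120 117 118 119 109 106 107 106 106 101 115  29  39  55 107  99  81  92  89  86  94  89  95  96  94  98  97 105
43 221 117 114 114 114 117 111 106 106 107 105 108 103 108  38  36  50 112 110  79  95  91  93  94 101 101  99  99  99  96 100
```

```bash
python3 - <<'E'
s=open('st.py').read()
s=s.replace("masks[n]=m","masks[n]=m\ndel masks['top']; s0=cv2.erode(cv2.imread('pics/scene0.png').max(2),np.ones((5,5)))<62; s0[185:245,340:370]=False\nig={'scene':s0}")
s=s.replace("<62)","<50)").replace("        t+=","        G=np.zeros((140,140),bool);G[r0-o[1]:r0-o[1]+sub.shape[0],c0-o[0]:c0-o[0]+sub.shape[1]]=ig[n][r0:o[1]+140,c0:o[0]+140];R1&=~G\n        t+=")
s=s.replace("p+z*.03)-o","p+z*.022)-o").replace("<28","<34")
s=s.replace("b=[(.1,.14),(-.01,.01),(-.01,.01),(-.2","b=[(.111,.1135),(-.003,.003),(-.001,.001),(-.2")
open('st2.py','w').write(s)
E
python3 st2.py
```

```text
[0.7554384  0.11474791 0.42367   ] 0.03017505988422413 [ 0.02709071  0.18424443 -3.2535801 ] [-5.22296248e-02  1.79711256e+00 -2.41536066e-05] [ 4.62324000e-02  1.04156148e-01 -9.37441681e-01 -1.04225380e+00
 -9.26325849e-04  1.34919587e+00]
[[-0.044 -0.011  0.999]
 [ 0.975  0.22   0.045]
 [-0.22   0.976  0.001]]
194.4862745098039 [ 0.111  0.001 -0.001 -0.004  0.013  0.522] [23555]
drill axis (to tail) [0.998 0.057 0.009]
```

```bash
python3 -c "
from plant import ctrl
print(abs(ctrl.observe()['qvel']).max(), ctrl.finish_job())"
```

```text
the job is handed in; nothing more can be done
0.006100765149863174 None
```

I handed the job in with the drill held still and level to about half a degree, roughly 0.42 m above the bench. I judged the bit tight from the rise in sleeve torque after 1.38 rad of turn, not from a picture of it after the lift.

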